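# Clamp the jar in the shaker and hold the dial at its third position

### The arm

A 6-joint arm with a two-finger parallel gripper is mounted at the origin on a cart in front of the work surface, level with it; the furniture and walls round the work are solid. World frame = base frame: x ahead of the robot, y to its left, z up, the work surface at z = 0. Lengths are in mm, angles in degrees, forces in N, time in s.
With the tool pointing down it reaches from about 350 to 850 mm from the base axis. Payload 8.1 kg.
Tool frame: the origin (TCP) lies midway between the tips of the shut fingers; the grasp point (between the pads) lies 19 mm behind it (r.pinch_z is the distance from the TCP to the grasp point, in mm); z points along the fingers, y is the line along which they close (so a half turn about z gives the same grasp; the last joint's range is limited). The gripper opens to 85 mm and grips with 20 to 120 N. Pads are 22 mm wide; open, the fingers measure 114 mm over their backs; the gripper's body (76 mm by 85 mm) begins 54 mm behind the grasp point. The pads swing forward as they close: fully open they stand 13 mm farther back than shut.
Start: joints at [-78.289, 7.471, 85.268, -0, 87.261, -4.893], TCP at [171.477, -574.979, 231.292] pointing down, gripper open.
Joint ranges: [-169.43, 169.43], [-51.17, 129.36], [1.28, 143.12], [-76.62, 256.62], [0, 156.53], [-152.29, 152.29]. Speed limits (degrees/s): [136.94, 136.94, 159.86, 180, 180, 180].

### API

Orientations are given as [roll, pitch, yaw] about the fixed x, y, z axes, in that order (R = Rz(yaw) Ry(pitch) Rx(roll)).
In Python, from bench import sensors, optics, job, r gives the robot as it stands.
- The arm moves only by the tool play_rows, never from a script. Its argument "motion" is a list that holds one entry, the list of rows, each a list of 6 numbers: the shift along the tool's x, y, z in cm, then the turn, a rotation vector about the tool's x, y, z in degrees. In form: [[[x, y, z, ax, ay, az], ...]]. A call has 1 to 5 rows; each row is the pose to reach, as a shift and turn from the pose commanded when the call began, along the tool's axes at that moment; what a row does not reach only later rows make up. A row lasts 1/10 s, in which the tool goes at most 50 mm and 8.59 degrees, less where a joint would pass 70% of its speed; a pose out of reach is approached as far as the arm can. A call with a gripper value outside its range is refused whole. "jaw" is the opening, from 0 (shut) to 1 (fully open), set as the call begins (left out, the last holds). The fingers move at their own pace and stop on an object; "squeeze" is the grip in N (left out, the last holds). Time passes only in rows, so rows that repeat a pose let the fingers close. It gives the time, the measured TCP pose, the force, the opening and the grip force at its end, in the units of the state.
- sensors.sense(): the state, without advancing time (a new reading comes with each control period).
- optics.snapshot(name): name is "scene" or "top" or "wrist"; returns a dict with "pixels" (420x560x3 uint8, red, green, blue), "mtx" (3x3 intrinsics, pixels), "R" (3x3) and "t" (3): a world point X has camera coordinates R X + t; the wrist camera has in their place "T_tool_cam" (4x4, takes a point from camera to tool coordinates, whose origin is the TCP and whose axes are the flange's). Camera axes: x right, y down, z forward; pixel columns grow to the right and rows downward; lengths in mm; the calibration is good to about 2 mm. A picture is of the moment at which its call begins: read the wrist's pose just before it. There is no depth.
- job.hand_in(): hands the job in; it is judged then, once.
The state is a dict: "time": time; "joint_pos": joint angles; "qd": joint speeds; "joint_efforts": joint torques, N m; "tool_pos": TCP position; "tcp_rot": TCP orientation; "ft_force": force on the tool from outside, world axes, zero at the start; "wrist_torque": the same for the moment, N m; "finger_gap": finger opening in mm; "grip_force": force on a finger pad.
Only numpy, scipy, OpenCV 4.12 (cv2) and the standard library are available. Lean on these libraries where they do the work, as an engineer would, in place of code of your own. Each camera call takes 0.05 s, during which the arm holds its last target. There are 200 camera calls.

### The job

Clamp the ochre jar in the shaker: press the red-paddled lever down until its catch holds it, and take the hand off it. Then turn the black dial clockwise past its two clicks to the third position (red dot) and hold it there against its spring: finish while still holding the dial there with the fingers. Leave the jar upright in its cup and do not disturb the other things on the bench.

Things in the scene. Friction and masses are not known exactly. Their poses are not given: they have to be found in the camera images.
- shaker: the jar shaker: flat grey and white machine, 250x300 mm, top face 55 mm above the bench, fixed. Origin at the centre of its underside; x from its front edge (towards the robot) to its back, y to its left, z up. Jar cup and red-paddled clamp lever on its left half, black dial on its right half
- lever (a joint): the clamp lever, rad: 0 = raised (paddle tilted up 0.6 rad), 0.60 = level, on its stop. A spring pushes it up; the resistance at the paddle grows to about 10 N on the way, then it snaps down past about 0.47 and a catch holds it at about 0.60 when let go. Short of that it rises again
- lever_pad (a point): centre of the flat top face of the red paddle at the lever's end (50 mm along the lever, 46 wide, 14 thick); moves with the lever: about 0.24 m above the bench when up, 0.146 m when latched. 175 mm from the pivot, on its front (-x of the shaker) side; when latched it lies 175 mm in front of the pivot and 8 mm above it. Site axes: the shaker's when the lever is up, turning with it
- lever_pivot (a point): the lever's pivot, 138 mm above the bench; the axis runs along the shaker's y and the paddle swings down about it
- dial (a joint): the dial, rad: 0 = off, clicks at 0.4 (first) and 0.8 (second) where it stays by itself (about 0.2 N m to turn past each), third position 1.2 (red dot; end stop at 1.25), from which a spring (about 0.1 N m) turns it back to the second when let go. Grows clockwise seen from above
- dial_grip (a point): centre of the dial's upright grip bar, on its vertical axis, 83 mm above the bench. Bar 48 long, 14 wide, 35 mm high: top at 96 mm, foot at 61 mm above the bench, on a 60 mm disc. Pinch it across its width. The bar's long direction is at yaw +0.6 rad minus the joint value, from the shaker's x axis (so +0.6 at off, -0.6 at third). Site axes: the shaker's at off, turning with the dial
- cup_mouth (a point): centre of the mouth of the round black cup that holds the jar, 75 mm above the bench, on the shaker's left half
- jar_ochre_centre (a point): centre of the ochre jar with a black lid (53 mm across, 62 mm high, so 31 mm up), standing loose in the cup under the lever; the latched lever's pad is just over its lid
- wax_tin_centre (a point): bystander: low round white-and-green tin, 67 mm across, 44 mm high; this point is its centre
- marker_centre (a point): bystander: white and blue marker pen, 15x130x15 mm, lying; this point is its centre
- stone_sample_1_centre (a point): bystander: small rough brown stone block, 44x64x28 mm; this point is its centre
- jar_black_centre (a point): bystander: black jar, 60 mm across, 90 mm high; this point is its centre
There are look-alikes about, which are no part of the job. Leave any orange or pink look-alike of the part that bears jar_ochre_centre alone.

How it is judged (in metres and radians):
On the way, in this order (a step that is already met when the one before it is completed fails the run):
1. the clamp lever is latched down and let go, the dial still at off (value of joint lever above 0.55 rad and contact force between each of the fingers, the arm and lever below 0.3 N and value of joint dial below 0.3 rad), for 0.2 s.
2. the fingers hold the dial at its third position (value of joint dial above 1.08 rad and value of joint lever above 0.55 rad and contact force between the fingers and dial above 0.5 N), for 0.2 s.
At the end, for the whole second after the job is handed in: the lever is latched (above 0.55 rad) with nothing of the robot touching it; the fingers hold the dial at its third position (above 1.08 rad) and it is at rest; the jar stands upright in its cup (within 8 mm of the centre, tilt under 0.12 rad) (all of step 2 and contact force between each of the fingers, the arm and lever below 0.3 N and velocity of joint dial between -0.1 and 0.1 rad/s and horizontal distance between jar_ochre_centre and cup_mouth below 0.008 m and angle between jar_ochre_centre's own z axis and vertical below 0.12 rad); the arm keeps its last pose, push and grip.
It fails at once if one of the bystanders is pushed more than 30 mm (distance of any of wax_tin_centre, marker_centre, stone_sample_1_centre, jar_black_centre from where it was at the start of the episode above 0.03 m).
It also fails if it takes over 45 s, if anything falls off the work surface, if the arm or the gripper's body presses on something with over 40 N, if the wrist force passes 120 N, or if a joint passes its speed limit or range.

## Working session

There is one attempt and no reset: what is moved stays moved. The work goes in short steps, Python scripts to look and compute and a tool call to move; the robot and the scene stay as the last step left them, time stands still between calls to the robot, and variables do not carry over. Pictures are saved under pics/ and viewed, at most 10 in all, crops included, and the job is handed in when it is done.

Besides the shell and the picture viewer there is one more tool, called after "Call:" as name([rows], argument=value, ...), one row to a line, values as JSON. play_rows: Moves the arm, as the interface text tells. Its arguments: {"type":"object","properties":{"motion":{"type":"array","items":{"type":"array","items":{"type":"array","items":{"type":"number"}}}},"jaw":{"type":"number"},"squeeze":{"type":"number"}},"required":["motion"]}

```bash
mkdir -p pics; ls
python3 - <<'E'
from bench import sensors, optics, job, r
import cv2,numpy as np,pickle
d={}
for n in("scene","top"):
    s=optics.snapshot(n); d[n]=s; cv2.imwrite(f"pics/{n}0.png",s["pixels"][:,:,::-1]); print(n,s["mtx"].tolist(),s["R"].round(4).tolist(),s["t"])
pickle.dump(d,open("v0.pkl","wb"))
s=sensors.sense(); print(s)
E
```

```text
pics
scene [[470.6240835509322, 0.0, 273.98938398563257], [0.0, 470.6240835509322, 217.14910122071586], [0.0, 0.0, 1.0]] [[-0.8002, -0.5995, 0.0143], [-0.3539, 0.4529, -0.8183], [0.4841, -0.6599, -0.5746]] [ 463.67038758  295.54239279 1253.53448368]
top [[436.3784880540027, 0.0, 286.67781608346974], [0.0, 436.3784880540027, 214.07350704912844], [0.0, 0.0, 1.0]] [[-0.0275, -0.9996, 0.0011], [-0.986, 0.027, -0.1644], [0.1643, -0.0056, -0.9864]] [  52.28700946  560.50389201 1190.66586521]
{'time': 0.1, 'joint_pos': array([-7.82889446e+01,  7.51051610e+00,  8.53243267e+01,  4.96546629e-04,
        8.72612520e+01, -4.89200870e+00]), 'qd': array([-0.03088319, -0.18570827, -0.21631085,  0.07378869,  0.02758412,
        0.01715818]), 'joint_efforts': array([ 1.17594151e-03, -5.70951784e+01, -5.01942337e+01, -1.31673723e-04,
        8.20600282e-03,  8.73986323e-06]), 'tool_pos': array([ 171.3767807 , -574.48196019,  230.33975587]), 'tcp_rot': array([-1.79904298e+02, -8.68889245e-03,  1.66030327e+01]), 'ft_force': array([-0.01880196, -0.35485154, -0.3593142 ]), 'wrist_torque': array([ 0.02860226,  0.0148199 , -0.02177223]), 'grip_force': 0.0, 'finger_gap': 85.40353332503095}
```

View pics/scene0.png

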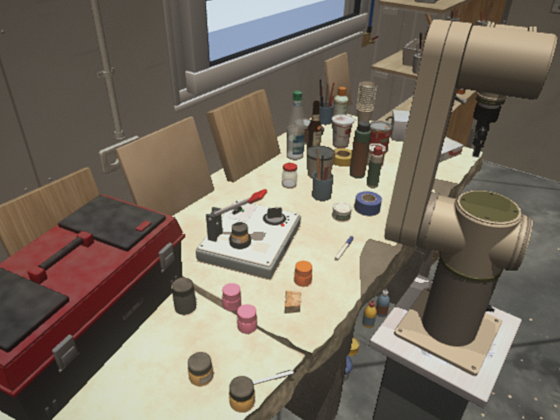

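View pics/top0.png

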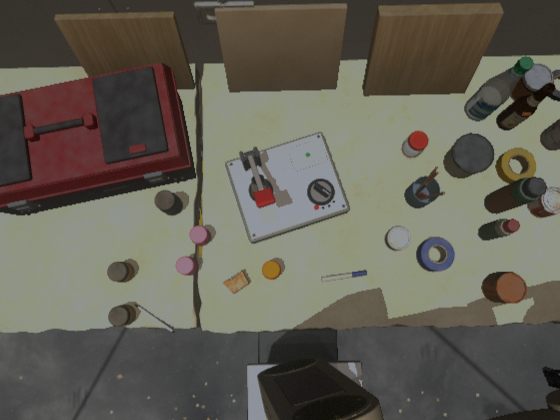

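The shaker is at top-view (287,187), yawed. The red paddle is at (264,198) and the dial at (321,190). The marker (345,275), wax tin (398,238), stone (236,282) and black jar (168,202) all stand clear.

```bash
cat > h.py <<'E'
import numpy as np,cv2,pickle
from scipy.spatial.transform import Rotation as Ro
def ray(s,uv,z):
    uv=np.atleast_2d(np.array(uv,float)); d=np.c_[uv,np.ones(len(uv))]@np.linalg.inv(s["mtx"]).T
    d=d@s["R"]; c=-s["R"].T@s["t"]
    return c+d*((z-c[2])/d[:,2])[:,None]
def red(p):
    h=cv2.cvtColor(p,cv2.COLOR_RGB2HSV); return (((h[...,0]<6)|(h[...,0]>174))&(h[...,1]>170)&(h[...,2]>90)).astype(np.uint8)
E
python3 - <<'E'
from h import *
d=pickle.load(open("v0.pkl","rb")); s=d["top"]; p=s["pixels"]
c=p[120:250,215:360]; cv2.imwrite("pics/c1.png",cv2.resize(c,None,fx=5,fy=4.6,interpolation=cv2.INTER_CUBIC)[:,:,::-1])
for n in d:
    m=red(d[n]["pixels"]); N,l,st,ce=cv2.connectedComponentsWithStats(m)
    for i in range(1,N):
        if st[i,4]>4:print(n,st[i],ce[i].round(1))
q=ray(s,[(227,162),(321,134),(348,209),(253,240)],55); print(q.round(0),q.mean(0))
print([np.linalg.norm(q[i]-q[(i+1)%4]) for i in range(4)])
E
```

```text
scene [376 137   5   5   8] [377.9 139.1]
scene [284 164  12   6  58] [289.5 166.2]
scene [249 190  17  12  80] [257.7 194.8]
scene [281 224   3   2   5] [282.2 224.4]
scene [126 260   4   5   5] [127.8 262. ]
scene [118 266   6   6   6] [120.5 268.5]
scene [ 38 270   6   5   6] [ 40.5 272.3]
scene [ 28 272   9   4  11] [ 31.9 273.6]
scene [110 273   6   6   6] [112.5 275.5]
scene [101 280   6   6   7] [103.9 282.7]
scene [ 94 287   5   6   7] [ 96.4 289.1]
scene [ 87 293   6   6   7] [ 89.6 295.3]
scene [ 80 301   3   4   5] [ 81.2 302.2]
scene [ 48 329   4   4   6] [ 49.5 330.2]
top [409 132  19  18 258] [418.2 140.2]
top [254 188  21  19 255] [263.8 197.1]
top [315 206   4   3  10] [316.2 207. ]
[[ 716.  204.   55.]
 [ 793.  -69.   55.]
 [ 570. -136.   55.]
 [ 490.  133.   55.]] [642.34472976  32.83185218  55.        ]
[np.float64(283.79000841689805), np.float64(233.0251502577557), np.float64(280.89396711564166), np.float64(237.80064880018654)]
```

View pics/c1.png

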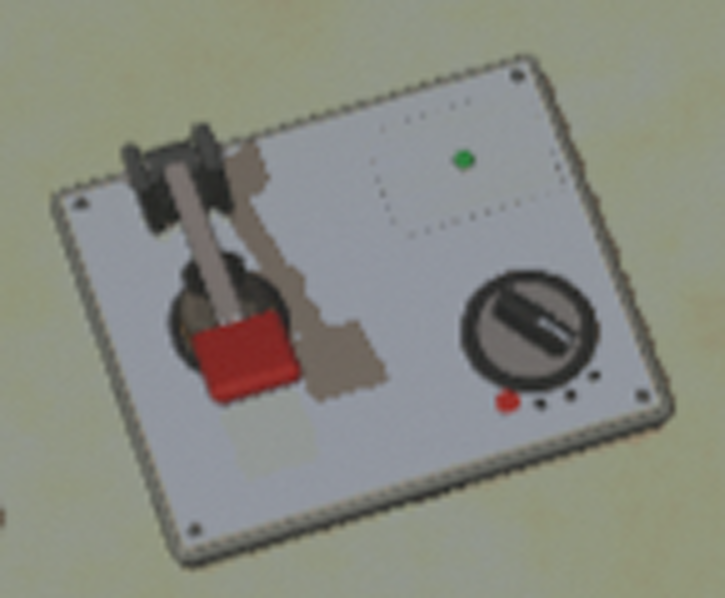

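The crop shows the shaker's top corners, the dial centre at crop (530,330) and the pivot posts at about (175,165). Next I triangulate.

```bash
cat >> h.py <<'E'
def tri(a,ua,b,ub):
    P=[s["mtx"]@np.c_[s["R"],s["t"]] for s in(a,b)]
    X=cv2.triangulatePoints(P[0],P[1],np.array(ua,float).reshape(2,1),np.array(ub,float).reshape(2,1)); return (X[:3]/X[3]).ravel()
E
python3 - <<'E'
from h import *
d=pickle.load(open("v0.pkl","rb")); t=d["top"];sc=d["scene"]
print("pad tri",tri(t,(263.8,197.1),sc,(257.7,194.8)), "pad ray240",ray(t,(263.8,196.5),238))
c=lambda u,v:(215+(u+.5)/5-.5,120+(v+.5)/4.6-.5)
q=ray(t,[c(52,195),c(535,57),c(670,398),c(183,548)],55);print(q.round(0),q.mean(0))
for a,b in((0,1),(3,2)):
    e=q[a]-q[b];print("yaw",np.degrees(np.arctan2(-e[0],e[1])),np.linalg.norm(e))
for a,b in((3,0),(2,1)):
    e=q[b]-q[a];print("yaw",np.degrees(np.arctan2(e[1],e[0])),np.linalg.norm(e))
print("dial",ray(t,c(530,330),58),"bar",ray(t,[c(497,295),c(577,345)],96),"pivot",ray(t,c(178,160),145),"cup",ray(t,c(232,325),75))
E
```

```text
pad tri [572.18922137  91.83463624 241.6723904 ] pad ray240 [[574.1516466   91.81669765 238.        ]]
[[ 717.  210.   55.]
 [ 799.  -71.   55.]
 [ 578. -138.   55.]
 [ 493.  138.   55.]] [646.85089458  34.4829427   55.        ]
yaw 16.37643519835518 292.8390571810069
yaw 17.093866460012325 288.972452422067
yaw 17.88128178837461 234.69116760984755
yaw 16.940486502455833 231.00313316872376
dial [[622.39519432 -60.88279372  58.        ]] bar [[635.98689262 -40.29871139  96.        ]
 [604.26398496 -82.97196664  96.        ]] pivot [[709.20699673 130.23432533 145.        ]] cup [[626.32713528 106.9052525   75.        ]]
```

Call:
play_rows([
  [[0,-5,-5,0,0,0],[2,-10,-10,0,0,0],[4,-15,-12,0,0,0],[6,-20,-12,0,0,0],[8,-25,-12,0,0,0]],
], jaw=0)

```text
time: 0.6
tool_pos: [172.3, -362.9, 346.3]
tcp_rot: [179.9, -0.0, 16.6]
ft_force: [-0.5, 1.1, 1.4]
finger_gap: 12.2
grip_force: 0.0
```

Call:
play_rows([
  [[4.5,-2,0,0,0,0],[9,-4,0,0,0,0],[13.5,-6,0,0,0,0],[18,-8.5,0,0,0,0],[22,-11.5,0,0,0,0]],
])

```text
time: 1.1
tool_pos: [350.4, -190.6, 344.6]
tcp_rot: [-180.0, 0.0, 16.6]
ft_force: [1.1, 0.0, -0.7]
finger_gap: -0.2
grip_force: 0.0
```

Call:
play_rows([
  [[4,-3,0,0,0,0],[8,-6,0,0,0,0],[12,-9,0,0,0,0],[16,-12,0,0,0,0],[20,-15,0,0,0,0]],
])

```text
time: 1.6
tool_pos: [498.9, 10.7, 344.7]
tcp_rot: [180.0, 0.0, 16.6]
ft_force: [1.0, -1.1, 0.8]
finger_gap: -0.0
grip_force: 0.0
```

Call:
play_rows([
  [[4,-3,0,0,0,0],[8,-6,0,0,0,0],[8,-6,0,0,0,0]],
])

```text
time: 1.9
tool_pos: [559.0, 93.7, 341.5]
tcp_rot: [-179.8, 0.2, 16.9]
ft_force: [-1.1, -0.1, 0.4]
finger_gap: -0.0
grip_force: 0.0
```

```bash
cat >> h.py <<'E'
def wrist(name):
    from bench import sensors,optics
    st=sensors.sense(); s=dict(optics.snapshot("wrist"))
    T=np.eye(4);T[:3,:3]=Ro.from_euler("xyz",st["tcp_rot"],degrees=True).as_matrix();T[:3,3]=st["tool_pos"]
    W=np.linalg.inv(T@np.array(s["T_tool_cam"])); s["R"]=W[:3,:3];s["t"]=W[:3,3]
    cv2.imwrite(f"pics/{name}.png",s["pixels"][:,:,::-1]); pickle.dump(s,open(name+".pkl","wb")); print(st["tool_pos"],st["time"]); return s
def proj(s,X):
    x=s["mtx"]@(s["R"]@np.array(X,float)+s["t"]); return x[:2]/x[2]
E
python3 - <<'E'
from h import *
s=wrist("w1"); m=red(s["pixels"]); N,l,st,ce=cv2.connectedComponentsWithStats(m)
for i in range(1,N):
    if st[i,4]>30: print(st[i],ce[i].round(1),ray(s,ce[i],240).round(1),ray(s,ce[i],55).round(1))
print(proj(s,(572,92,241)),proj(s,(622,-61,60)),-s["R"].T@s["t"])
E
```

```text
[558.95543256  93.72203651 341.50150924] 1.9
[ 255  154   69   70 4555] [288.4 188.8] [[574.   91.6 240. ]] [[532.3  74.9  55. ]]
[395 175  11  11  97] [400.1 180. ] [[601.3  22.4 240. ]] [[580.3 -46.8  55. ]]
[286.93794762 191.83045642] [427.23132377 149.83157601] [628.99958709 113.66189093 483.8040868 ]
```

View pics/w1.png

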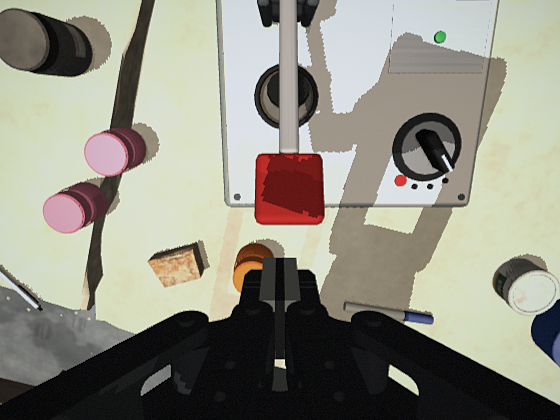

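The wrist view shows the paddle at (288,189), i.e. about (574,92,240). The dial is at (428,147), and the tips are just in front of the paddle.

Call:
play_rows([
  [[1.4,0.6,4,0,0,0],[1.4,0.6,8.5,0,0,0],[1.4,0.6,9,0,0,0]],
])

```text
time: 2.25
tool_pos: [569.1, 86.0, 248.1]
tcp_rot: [-179.9, 0.6, 16.6]
ft_force: [-0.4, 1.2, -0.3]
finger_gap: 0.1
grip_force: 0.2
```

Call:
play_rows([
  [[0.2,-0.4,1,0,0,0],[-0.6,-0.4,2.2,0,0,0],[-1.3,-0.4,3.5,0,0,0],[-1.9,-0.4,5,0,0,0],[-2.4,-0.4,6.5,0,0,0]],
])

```text
time: 2.75
tool_pos: [550.5, 84.1, 194.7]
tcp_rot: [179.9, -0.4, 16.6]
ft_force: [-2.6, 0.1, 8.1]
finger_gap: -0.2
grip_force: 2.9
```

Call:
play_rows([
  [[-0.3,0,1.5,0,0,0],[-0.5,0,2.5,0,0,0],[-0.6,0,3.4,0,0,0],[-0.6,0,3.8,0,0,0],[-0.6,0,3.9,0,0,0]],
])

```text
time: 3.25
tool_pos: [542.9, 82.4, 150.7]
tcp_rot: [-180.0, 0.0, 16.6]
ft_force: [-0.5, -0.7, 1.4]
finger_gap: -0.2
grip_force: 0.6
```

Call:
play_rows([
  [[0,0,0.4,0,0,0],[0,0,0.7,0,0,0],[0,0,0.7,0,0,0]],
])

```text
time: 3.55
tool_pos: [543.3, 82.5, 144.9]
tcp_rot: [180.0, -0.0, 16.6]
ft_force: [-5.3, -1.0, 8.5]
finger_gap: -0.3
grip_force: 4.5
```

On the stop. Next I lift, step away and check.

Call:
play_rows([
  [[0,0,-2,0,0,0],[0,0,-7,0,0,0],[0,0,-12,0,0,0],[1,4,-15,0,0,0],[1,6,-15,0,0,0]],
], jaw=0.6)

```text
time: 4.05
tool_pos: [573.1, 26.6, 300.6]
tcp_rot: [179.8, -0.6, 16.6]
ft_force: [0.6, -0.2, -0.3]
finger_gap: 51.1
grip_force: 0.0
```

Run:
```python
from h import *
s=wrist("w2"); m=red(s["pixels"]); N,l,st,ce=cv2.connectedComponentsWithStats(m)
for i in range(1,N):
    if st[i,4]>30: print(st[i],ce[i].round(1),ray(s,ce[i],146).round(1),ray(s,ce[i],55).round(1))
print(proj(s,(622,-61,60)))
```

```text
[573.11549496  26.63175026 300.6428961 ] 4.05
[ 174  178   57   58 3016] [202.6 207.2] [[543.5  82.7 146. ]] [[513.7  93.7  55. ]]
[340 180  13  12 118] [346.4 185.5] [[594.7 -25.1 146. ]] [[580.5 -47.   55. ]]
[373.67004335 152.27848106]
```

View pics/w2.png

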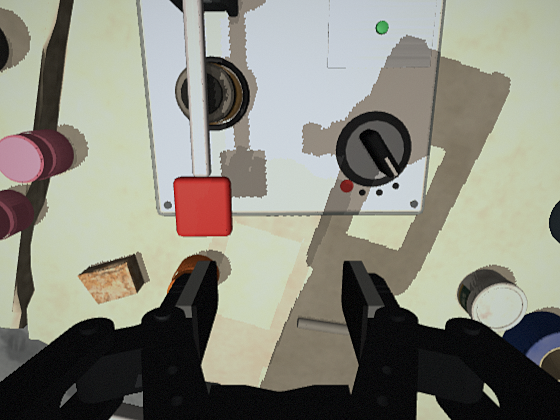

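The lever is latched: paddle flat at (203,207), matching (543,83,146). The dial disc is centred at (374,149), and the jar sits in its cup.

Run:
```python
from h import *
s=pickle.load(open("w2.pkl","rb"))
g=s["pixels"].max(2); m=(g<75).astype(np.uint8); m[:, :325]=0;m[:,420:]=0;m[:100]=0;m[195:]=0
N,l,st,ce=cv2.connectedComponentsWithStats(m)
for i in range(1,N):
    if st[i,4]>300:
        c=cv2.findContours((l==i).astype(np.uint8),cv2.RETR_EXTERNAL,2)[0][0]; print(st[i],cv2.minEnclosingCircle(c),cv2.fitEllipse(c))
for z in(56,61):print(ray(s,(374,149),z))
b=ray(s,[(362,134),(396,175)],96);print(b,b.mean(0))
R=Ro.from_euler("xyz",(180,0,16.6),degrees=True).as_matrix()
for D in (ray(s,(374,149),58)[0],): print("tool shift",R.T@(np.array([D[0],D[1],130])-[573.1,26.6,300.6]))
```

```text
[ 336  111   75   76 2655] ((373.4272766113281, 148.57272338867188), 39.01945495605469) ((373.1345520019531, 148.43670654296875), (71.61138153076172, 76.9639892578125), 46.84212112426758)
[[625.06160204 -61.26180856  56.        ]]
[[625.26748186 -59.87171118  61.        ]]
[[636.37985446 -34.80834781  96.        ]
 [609.75379033 -78.61858112  96.        ]] [623.0668224  -56.71346446  96.        ]
tool shift [ 24.93265316  98.53544214 170.6       ]
```

Call:
play_rows([
  [[0.6,2.2,2,0,0,-7],[1.2,4.4,5,0,0,-14],[1.8,6.6,8,0,0,-21],[2.3,8.6,11,0,0,-28],[2.5,9.9,14,0,0,-34.5]],
])

```text
time: 4.6
tool_pos: [622.2, -60.9, 152.1]
tcp_rot: [-180.0, 0.0, 51.4]
ft_force: [1.3, -0.5, 0.0]
finger_gap: 51.1
grip_force: 0.0
```

Call:
play_rows([
  [[0,0,0,0,0,0]],
])

```text
time: 4.7
tool_pos: [618.7, -60.6, 147.5]
tcp_rot: [-179.5, 0.3, 51.1]
ft_force: [-0.6, 0.1, 0.2]
finger_gap: 51.1
grip_force: 0.0
```

Run:
```python
from h import *
from bench import sensors
s=wrist("w3"); st=sensors.sense();print(st["tcp_rot"],st["joint_pos"])
R=Ro.from_euler("xyz",st["tcp_rot"],degrees=True).as_matrix()
print("shift",R.T@(np.array([625,-60.5,67])-st["tool_pos"]), "grip px",proj(s,(625,-60.5,96)))
```

```text
[618.66404753 -60.61046613 147.5258632 ] 4.7
[-1.79666391e+02  1.66671518e-01  5.09195646e+01] [-1.02406376e+01  1.40804717e+01  8.63345684e+01  1.51547821e-02
  7.99575879e+01  2.88375919e+01]
shift [ 3.01376149  4.93141899 83.65515308] grip px [287.8189528 226.7984669]
```

View pics/w3.png

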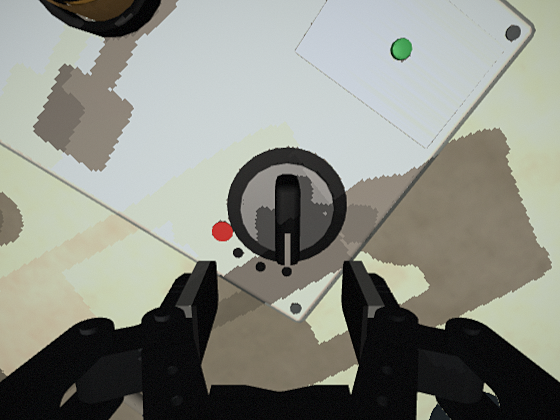

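The bar stands upright in the image along tool x, top centre about (287,219), between the fingers. I check the centring from this view.

Run:
```python
from h import *
s=pickle.load(open("w3.pkl","rb"))
print(ray(s,(287,205),59),ray(s,[(287,175),(287,232),(287,264)],96))
```

```text
[[626.04958118 -59.07860157  59.        ]] [[642.64368498 -37.66146563  96.        ]
 [622.75888125 -62.58984243  96.        ]
 [610.76259852 -77.62885715  96.        ]]
```

Call:
play_rows([
  [[0.3,0.4,2,0,0,0],[0.5,0.5,4.5,0,0,0],[0.5,0.5,7,0,0,0],[0.5,0.5,8.2,0,0,0],[0.5,0.5,8.2,0,0,0]],
])

```text
time: 5.25
tool_pos: [628.1, -58.2, 71.3]
tcp_rot: [-179.9, 0.1, 51.0]
ft_force: [-0.2, -0.2, 0.2]
finger_gap: 51.0
grip_force: 0.0
```

Call:
play_rows([
  [[0,0,0,0,0,0],[0,0,0,0,0,0],[0,0,0,0,0,0],[0,0,0,0,0,0],[0,0,0,0,0,0]],
], jaw=0, squeeze=50)

```text
time: 5.75
tool_pos: [627.6, -56.7, 74.7]
tcp_rot: [-179.7, -0.0, 51.1]
ft_force: [-17.1, 12.3, 19.1]
finger_gap: 12.9
grip_force: 50.7
```

Call:
play_rows([
  [[0,-0.15,-0.4,0,0,0],[0,-0.15,-0.4,0,0,0],[0,-0.15,-0.4,0,0,0]],
])

```text
time: 6.05
tool_pos: [627.1, -56.5, 75.1]
tcp_rot: [-179.9, -0.1, 51.1]
ft_force: [2.5, 5.8, -11.1]
finger_gap: 12.9
grip_force: 52.6
```

Call:
play_rows([
  [[0,0,0.2,0,0,6],[0,0,0.2,0,0,12],[0,0,0.2,0,0,18],[0,0,0.2,0,0,24],[0,0,0.2,0,0,30]],
])

```text
time: 6.55
tool_pos: [628.6, -58.3, 75.0]
tcp_rot: [179.9, -0.1, 20.9]
ft_force: [2.2, -1.5, -4.9]
finger_gap: 13.2
grip_force: 53.6
```

Run:
```python
from h import *
from bench import sensors
st=sensors.sense();R=Ro.from_euler("xyz",st["tcp_rot"],degrees=True).as_matrix()
print(R.T@st["ft_force"],st["wrist_torque"])
```

```text
[1.55119177 2.19970727 4.91120652] [-0.26751511 -0.33433996  0.21848427]
```

Call:
play_rows([
  [[0,0,0,0,0,7],[0,0,0,0,0,14],[0,0,0,0,0,21],[0,0,0,0,0,28],[0,0,0,0,0,35]],
])

```text
time: 7.05
tool_pos: [628.7, -61.0, 75.0]
tcp_rot: [179.8, -0.2, -14.2]
ft_force: [2.1, -12.3, -6.5]
finger_gap: 12.9
grip_force: 53.3
```

Call:
play_rows([
  [[0,0,0,0,0,2],[0,0,0,0,0,3.5],[0,0,0,0,0,3.5],[0,0,0,0,0,3.5]],
])

```text
time: 7.45
tool_pos: [628.7, -61.3, 75.0]
tcp_rot: [179.8, -0.2, -17.5]
ft_force: [2.4, -12.2, -8.0]
finger_gap: 13.0
grip_force: 53.2
```

Run:
```python
from h import *
from bench import sensors,optics
s=wrist("w4"); st=sensors.sense();print(st["tcp_rot"],st["ft_force"],st["wrist_torque"],st["qd"].round(2))
t=optics.snapshot("top")["pixels"]; sc=optics.snapshot("scene")["pixels"]
v=np.hstack([cv2.resize(s["pixels"],(400,300)),cv2.resize(sc[140:290,180:330],(300,300),interpolation=2)])
cv2.imwrite("pics/f.png",v[:,:,::-1])
print(ray(s,(287,205),59))
```

```text
[628.6523475  -61.30743039  75.03758661] 7.45
[179.80148511  -0.20041012 -17.48101909] [  1.66998634 -12.28900362  -6.03996423] [-2.01942588 -0.47952119  0.15847573] [-0.05 -0.03  0.14 -0.04  0.06 -0.01]
[[653.82057699 -73.32737919  59.        ]]
```

View pics/f.png

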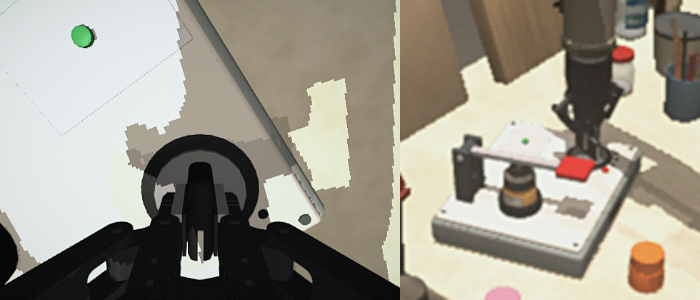

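The bar is vertical between the pads, so it turned with the hand. The lever is level over the upright jar. I add 1° of margin, settle and hand in.

Call:
play_rows([
  [[0,0,0,0,0,1],[0,0,0,0,0,1],[0,0,0,0,0,1],[0,0,0,0,0,1],[0,0,0,0,0,1]],
])

```text
time: 8.1
tool_pos: [628.6, -61.4, 75.0]
tcp_rot: [179.8, -0.2, -18.5]
ft_force: [2.3, -12.5, -7.0]
finger_gap: 12.8
grip_force: 53.2
```

```bash
python3 -c "
from bench import sensors,job
s=sensors.sense();print(s['tcp_rot'],s['grip_force'],s['finger_gap'],s['ft_force']);print(job.hand_in())"
```

```text
[179.79867948  -0.19793853 -18.48178335] 53.206812143325806 12.782746956472003 [  2.27144665 -12.45736956  -7.04315677]
the job is handed in; nothing more can be done
None
```

I handed the job in at about 8 s of robot time: the lever is latched and released over the upright jar, and the fingers are holding the dial at about 1.21 rad, its third position. The hand-in gave no verdict, and the dial value is worked out from the hand's turn.

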